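Unlock the cone stand and hold it up level

ROBOT

A 6-joint arm with a two-finger parallel gripper is mounted at the origin on the work surface. World frame = base frame: x ahead of the robot, y to its left, z up, the work surface at z = 0. Lengths are in mm, angles in rad, forces in N, time in s.
With the tool pointing down it reaches from about 300 to 850 mm from the base axis. Payload 4.2 kg.
Tool frame: the origin (TCP) lies midway between the tips of the shut fingers; the grasp point (between the pads) lies 19 mm behind it; z points along the fingers, y is the line along which they close (so a half turn about z gives the same grasp; the last joint's range is limited). The gripper opens to 91 mm and grips with 3 to 60 N. Pads are 32 mm wide; open, the fingers measure 118 mm over their backs; the gripper's body (76 mm by 178 mm) begins 60 mm behind the grasp point.
Start: joints at [1.201, 0.32, 1.565, -0, 1.257, -0.02], TCP at [197.062, 540.197, 187.776] pointing down, gripper open.
Joint ranges: [-3.11, 3.11], [-0.84, 2.01], [0.21, 2.61], [-1.34, 4.49], [0.05, 2.63], [-2.56, 2.56]. Speed limits (rad/s): [2.57, 2.57, 3.14, 3.14, 3.14, 3.14].

INTERFACE

Orientations are given as a rotation vector (axis times angle).
In Python, from workcell import * gives the robot as it stands. The module is installed in compiled form; this text tells all that it offers.
- The arm moves only by the tool step_arm, never from a script. Its argument "series" is a list of rows, each a list of 7 numbers: the shift along the tool's x, y, z each as a share of 0.25 m, from -1 to 1, then the turn, a rotation vector about the tool's x, y, z each as a share of 180 degrees, from -1 to 1, then the closure, from 0 (fully open) to 1 (shut). In form: [[dx, dy, dz, ax, ay, az, fingers], ...]. A call has exactly 8 rows; each row is the pose to reach, as a shift and turn from the pose commanded when the call began, along the tool's axes at that moment, turning the shorter way round; what a row does not reach only later rows make up. A row lasts 1/10 s, in which the tool goes at most 50 mm and 8.59 degrees, less where a joint would pass 70% of its speed; a pose out of reach is approached as far as the arm can. A call with a number of a shift or a turn outside -1 to 1 is refused whole. A call with a gripper value outside its range is refused whole. The fingers move at their own pace and stop on an object; "grip_force" is the grip in N (left out, the last holds). Time passes only in rows, so rows that repeat a pose let the fingers close, or fill a call up. It gives the time, the measured TCP pose, the force, the opening and the grip force at its end, in the units of the state.
- get_obs(): the state, without advancing time (a new reading comes with each control period).
- grab_frame(name): name is "side" or "top"; returns a dict with "img" (400x640x3 uint8, red, green, blue), "fx", "fy", "cx", "cy" (pixels), "camera_from_world" (4x4, takes a point from world to camera coordinates). Camera axes: x right, y up, looking along -z (the intrinsics and any distortion apply to the point x, -y, -z); pixel columns grow to the right and rows downward; lengths in mm; the calibration is good to about 2 mm. A picture is of the moment at which its call begins. There is no depth.
- sign_off(): hands the job in; it is judged then, once.
The state is a dict: "time_s": time; "joint_pos": joint angles; "qd": joint speeds; "tau": joint torques, N m; "position": TCP position; "orientation": TCP orientation; "force": force on the tool from outside, world axes, zero at the start; "ft_torque": the same for the moment, N m; "grip_width": finger opening in mm; "grip_force": force on a finger pad.
Only numpy, scipy, OpenCV 4.12 (cv2) and the standard library are available. Lean on these libraries where they do the work, as an engineer would, in place of code of your own. Each camera call takes 0.05 s, during which the arm holds its last target. There are 200 camera calls.

TASK

The wooden stand with the three ceramic cone holders is locked in its dock on the counter. Slide the black grip of the transport lock all the way to its stop at the green end and leave it there, then take the stand by the dark wooden bar on top, lift it straight up until it is at least 10 cm clear of the dock, and finish while still holding it there above the dock, still and level, with all three holders seated in their holes. Do not tip the stand on the way, and leave the jar, cup, shaker, bottle and scoop where they are.

Things in the scene. Friction and masses are not known exactly. Their poses are not given: they have to be found in the camera images.
- dock: Steel dock plate fixed to the counter, 12 mm thick, x -165 to 105, y -115 to 115 mm, with 6 mm high brass lips beside the stand (3 mm play or more). Origin: on the counter under the centre of the docked stand; x from the lock to the stand, y along the lock's travel (red end -y, green end +y), z up. Turned at most 0.5 rad, so that the lock is on the robot's side and green on the robot's left.
- lock (a joint): Transport lock slide, m: 0 to 0.010 at the start (locked), 0.060 at its stop at the green end. Moves along the dock's +y, to the left as seen from the robot; 2.5 N friction, stays where it is left. Its brass tongue lies over a steel tab at the front of the stand's base and holds the stand down until the slide is beyond 0.047.
- lock_grip (a point): Centre of the top of the lock's black upright grip, 16 mm (dock y) x 26 mm (dock x) x 29 mm high, on the flat brass slide; top 61 mm, brass 32 mm above the counter. At dock x = -138 mm, y = -30 mm + joint value. The stand's top board begins at dock x = -90 mm (top 96 mm above the counter); red and green end blocks, tops 32 mm above the counter, at dock y = -80 and +80 mm.
- stand: Loose wooden stand (0.32 kg, about 0.6 kg with holders): base board 160 x 170 x 12 mm, top board 180 x 176 mm with three round holes, its top 84 mm above the base's underside, and a central post with a dark carrying bar on top. Origin: centre of the underside; axes as the dock's; docked, it is 12 mm above the counter at the dock's origin.
- stand_grip (a point): Centre of the dark wooden carrying bar, 64 mm long (stand x) x 26 mm wide (stand y) x 34 mm high; 147 mm above the stand's underside (159 mm above the counter when docked, bar from 142 to 176 mm). On the vertical line through the stand's centre of mass within a few mm.
- slot0 (a point): Centre of the stand's hole at stand (60, 0) mm, at the top face of the top board; hole diameter 42 mm.
- slot1 (a point): As slot0, at stand (-30, 52) mm.
- slot2 (a point): As slot0, at stand (-30, -52) mm.
- holder0: Loose ceramic cone holder (about 100 g, mass varies): white open cup 54 mm wide and 26 mm high whose flat underside rests on the top board, above a brown waffle cone 66 mm long hanging through slot0 with 1.5 mm play. Origin: on its axis at the cup's underside, so at slot0 when seated; z up.
- holder1: Loose ceramic cone holder (about 100 g, mass varies): white open cup 54 mm wide and 26 mm high whose flat underside rests on the top board, above a brown waffle cone 66 mm long hanging through slot1 with 1.5 mm play. Origin: on its axis at the cup's underside, so at slot1 when seated; z up.
- holder2: Loose ceramic cone holder (about 100 g, mass varies): white open cup 54 mm wide and 26 mm high whose flat underside rests on the top board, above a brown waffle cone 66 mm long hanging through slot2 with 1.5 mm play. Origin: on its axis at the cup's underside, so at slot2 when seated; z up.
- cherry_jar: Cut glass cherry jar with glass stopper, 90 mm wide, 142 mm high; origin at the centre of its underside. To be left alone.
- cup: White porcelain cup with handle, 82 mm wide, 70 mm high; origin at the centre of its underside. To be left alone.
- shaker: Clear sprinkle shaker with steel top, 62 mm wide, 116 mm high; origin at the centre of its underside. To be left alone.
- syrup: Amber syrup bottle, 68 mm wide, 170 mm high; origin at the centre of its underside. To be left alone.
- scoop: Nickel ice cream scoop with trigger lying along its x axis, from -125 to +101 mm, 54 mm wide, 42 mm high. Origin on the counter. To be left alone.
Things that resemble listed ones, but are neither listed nor needed, are in the scene too. What is shaped like the holder2 but blue or yellow is not meant.

How it is judged (in metres and radians):
On the way, in this order (a step that is already met when the one before it is completed fails the run):
1. the lock is slid to its stop at the green end while the stand is still in the dock (value of joint lock above 0.055 m and z of stand in the frame of dock below 0.03 m), for 0.2 s.
2. the stand is lifted at least 9 cm off the dock in the fingers (z of stand in the frame of dock above 0.102 m and contact force between the fingers and stand above 2 N), for 0.2 s.
At the end, for the whole second after the job is handed in: Lock over 54 of 60 mm; stand in the fingers 9 cm or more above its docked height, within 6 cm sideways of the dock centre, tilt under 0.12 rad, at rest (0.03 m/s, 0.15 rad/s), off dock and lock; each holder within 8 mm of its seat and 0.2 rad of upright (all of step 2 and value of joint lock above 0.054 m and horizontal distance between stand and dock below 0.06 m and angle between stand's own z axis and vertical below 0.12 rad and linear speed of stand below 0.03 m/s and angular speed of stand below 0.15 rad/s and contact force between stand and dock below 0.3 N and distance between holder0 and slot0 below 0.008 m and angle between each of holder0, holder1, holder2's own z axis and vertical below 0.2 rad and distance between holder1 and slot1 below 0.008 m and distance between holder2 and slot2 below 0.008 m); the arm keeps its last pose, push and grip.
It fails at once if the stand is tipped by more than 0.3 rad (angle between stand's own z axis and vertical above 0.3 rad).
It fails at once if the jar, cup, shaker, bottle or scoop is pushed more than 3 cm (distance of any of cherry_jar, cup, shaker, syrup, scoop from where it was at the start of the episode above 0.03 m).
It also fails if it takes over 45 s, if anything falls off the work surface, if the arm or the gripper's body presses on something with over 40 N, if the wrist force passes 120 N, or if a joint passes its speed limit or range.

## Working session

There is one attempt and no reset: what is moved stays moved. The work goes in short steps, Python scripts to look and compute and a tool call to move; the robot and the scene stay as the last step left them, time stands still between calls to the robot, and variables do not carry over. Pictures are saved under pics/ and viewed, at most 10 in all, crops included, and the job is handed in when it is done.

Besides the shell and the picture viewer there is one more tool, called after "Emit:" in YAML: its name, and indented under it one key for each argument. step_arm: Moves the arm, as the interface text tells. Shift numbers are shares of 0.25 m and turn numbers shares of 180 degrees, none past 1 either way. Its arguments: {"type":"object","properties":{"series":{"type":"array"},"grip_force":{"type":"number"}},"required":["series"]}

```bash
mkdir -p pics; python3 - <<'E'
from workcell import *
import cv2,pickle
o=get_obs();print(o)
for n in("side","top"):
    f=grab_frame(n);pickle.dump(f,open(n+"0.pkl","wb"));cv2.imwrite(f"pics/{n}0.png",f["img"][:,:,::-1])
    print(n,f["fx"],f["fy"],f["cx"],f["cy"],f["camera_from_world"],[k for k in f])
E
```

```text
{'time_s': 0.0, 'joint_pos': array([ 1.20098603e+00,  3.20302696e-01,  1.56567197e+00, -1.23074823e-05,
        1.25738967e+00, -2.00099762e-02]), 'qd': array([-3.07386248e-04,  5.34616208e-04, -1.52520076e-03,  4.35954258e-05,
        8.52784122e-04,  6.09619646e-04]), 'tau': array([-1.36585633e-03, -4.12460446e+01, -2.31970417e+01,  7.24014686e-02,
        4.59524291e-02, -1.67341805e-04]), 'position': array([196.86886909, 539.66432144, 186.91686362]), 'orientation': array([-5.46604176e-01, -3.09333753e+00,  2.73352588e-03]), 'force': array([-0.59700948,  0.77858649, -0.94822079]), 'ft_torque': array([-0.04012984, -0.00978936,  0.02261218]), 'grip_force': 0.0, 'grip_width': 91.41299940862636}
side 506.7263009303826 506.7263009303826 318.5616819999869 201.70112449636878 [[ 7.28615680e-01 -6.84920428e-01 -1.78838297e-03 -3.47162352e+02]
 [ 4.81571608e-01  5.10433804e-01  7.12422710e-01 -3.27565226e+02]
 [-4.87040017e-01 -5.19943592e-01  7.01748305e-01 -1.15923379e+03]
 [ 0.00000000e+00  0.00000000e+00  0.00000000e+00  1.00000000e+00]] ['img', 'fx', 'fy', 'cx', 'cy', 'camera_from_world']
top 453.1502048800625 453.1502048800625 315.99605873889647 197.3375582054692 [[-1.97017105e-02 -9.99805861e-01 -2.87256262e-04  2.66398073e+01]
 [ 9.84205174e-01 -1.94448462e-02  1.75960433e-01 -5.09938322e+02]
 [-1.75931857e-01  3.18400241e-03  9.84397198e-01 -1.23183429e+03]
 [ 0.00000000e+00  0.00000000e+00  0.00000000e+00  1.00000000e+00]] ['img', 'fx', 'fy', 'cx', 'cy', 'camera_from_world']
```

View pics/side0.png

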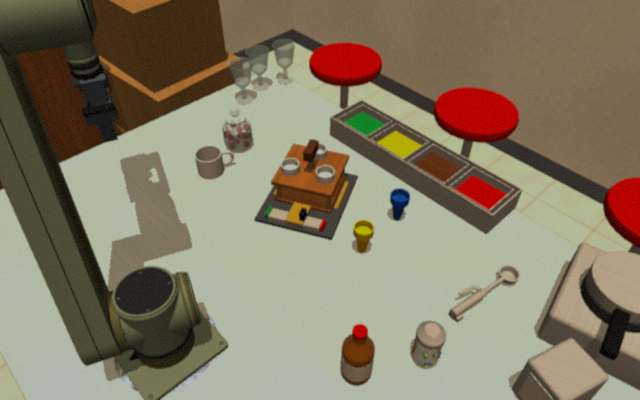

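View pics/top0.png

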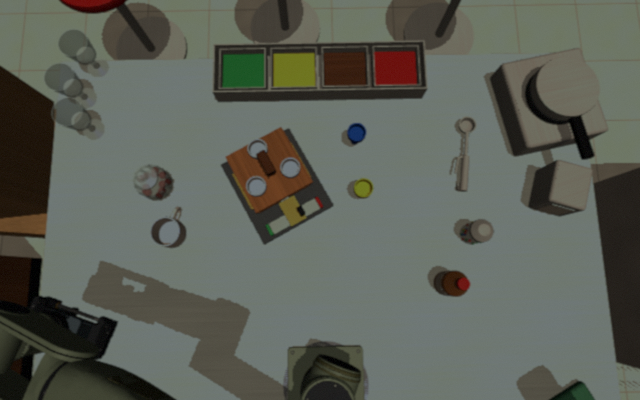

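Both views show a single stand and dock: top view around (270,180), side view around (308,190). The lock grip is black, at about (300,210) in top and (303,214) in side, nearer the red end. I'll enlarge both.

```bash
python3 - <<'E'
import cv2,numpy as np
t=cv2.imread("pics/top0.png")[120:250,215:345];s=cv2.imread("pics/side0.png")[130:245,245:365]
a=cv2.resize(t,(400,400),interpolation=3);b=cv2.resize(s,None,fx=400/115,fy=400/115,interpolation=3)[:, :400]
c=np.clip(np.hstack([a,b])*1.5,0,255).astype('uint8');cv2.imwrite("pics/c1.png",c);print(c.shape)
E
```

```text
(400, 800, 3)
```

View pics/c1.png

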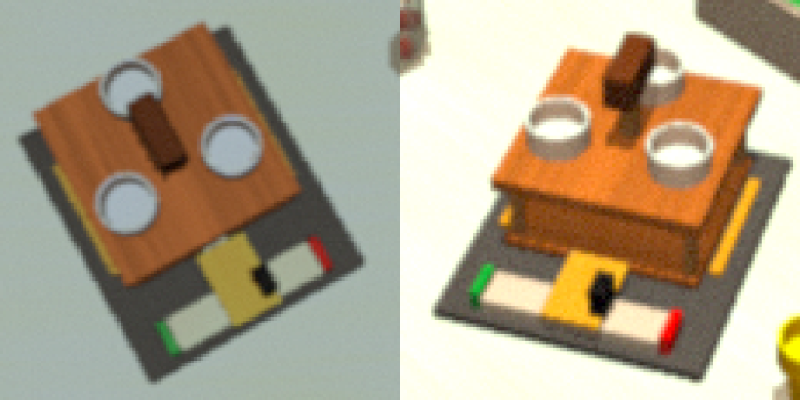

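```bash
cat > h.py <<'E'
import numpy as np,pickle
from scipy.optimize import least_squares
def proj(f,P):
    c=(f["camera_from_world"]@np.append(P,1))[:3]
    return np.array([f["cx"]+f["fx"]*c[0]/-c[2],f["cy"]-f["fy"]*c[1]/-c[2]])
def d2w(p,q):
    c,s=np.cos(p[2]),np.sin(p[2]); return np.array([p[0]+c*q[0]-s*q[1],p[1]+s*q[0]+c*q[1],q[2]])
E
python3 - <<'E'
from h import *
F={n:pickle.load(open(n+"0.pkl","rb")) for n in("top","side")}
T=lambda u,v:("top",215+u/3.077,120+v/3.077); S=lambda u,v:("side",245+(u-400)/3.478,130+v/3.478)
O=[((-165,115,12),T(152,382)),((-165,-115,12),T(364,262)),((105,115,12),T(20,137)),((105,-115,12),T(225,27)),
((-90,88,96),T(127,285)),((-90,-88,96),T(300,188)),((90,88,96),T(35,117)),((90,-88,96),T(205,22)),
((-165,115,12),S(435,313)),((-165,-115,12),S(700,381)),((105,-115,12),S(793,158)),
((-90,88,96),S(494,181)),((-90,-88,96),S(705,225)),((90,-88,96),S(762,90)),((90,88,96),S(568,48))]
G=[T(261,274),S(605,280)]
def res(p):
    r=[proj(F[o[0]],d2w(p,q))-o[1:] for q,o in O]
    r+=[proj(F[g[0]],d2w(p,(-138,-30+p[3],61)))-g[1:] for g in G]
    return np.concatenate(r)
s=least_squares(res,[500,100,.4,5],loss='soft_l1')
p=s.x;print(p);print(res(p).reshape(-1,2).round(1).tolist())
for j in (p[3],60):print("grip",d2w(p,(-138,-30+j,61)))
print("bar",d2w(p,(0,0,159)))
for n,c in zip(("top","side"),G):pass
# tool yaw: y axis of start tool
from scipy.spatial.transform import Rotation as R
print(R.from_rotvec([-5.46604176e-01,-3.09333753,2.7e-3]).as_matrix().round(3))
print("dock x",np.cos(p[2]),np.sin(p[2]))
E
```

```text
[5.83234321e+02 1.43754143e+02 4.99832958e-01 7.05337614e+00]
[[0.0, 0.3], [1.1, -0.4], [-1.2, -0.3], [0.7, -1.8], [0.1, 0.2], [0.7, -0.0], [-1.2, -1.5], [-0.5, -1.0], [-1.0, -0.5], [1.1, -1.0], [0.1, 0.1], [-1.1, 0.2], [-1.3, 1.1], [0.3, -0.4], [-0.0, 0.2], [1.7, 0.8], [-0.8, 1.1]]
grip [473.11471077  57.47425543  61.        ]
grip [447.73850908 103.94352877  61.        ]
bar [583.23432071 143.75414331 159.        ]
[[-0.939  0.343 -0.001]
 [ 0.343  0.939 -0.002]
 [ 0.    -0.002 -1.   ]]
dock x 0.877662633820547 0.47927893881870126
```

```bash
cat > c.py <<'E'
# c.py x y z yaw(deg of tool y) [last row applied as 6 numbers]: keep commanded pose, print share row to target
import sys,json,os,numpy as np
from scipy.spatial.transform import Rotation as R
p,r=(json.load(open("cmd.json")) if os.path.exists("cmd.json") else ([197.062,540.197,187.776],[-.5466,-3.09334,0]))
p=np.array(p);M=R.from_rotvec(r)
a=np.array(sys.argv[1:],float);
if len(a)>4:
    p=p+M.apply(a[4:7]*250);M=M*R.from_rotvec(a[7:10]*np.pi)
    json.dump((p.tolist(),M.as_rotvec().tolist()),open("cmd.json","w"))
y=np.deg2rad(a[3]);Y=np.array([np.cos(y),np.sin(y),0]);Z=np.array([0,0,-1.]);T=R.from_matrix(np.c_[np.cross(Y,Z),Y,Z])
print("cmd",p.round(1),"row",(M.inv().apply(a[:3]-p)/250).round(4),((M.inv()*T).as_rotvec()/np.pi).round(4))
E
python3 c.py 335 298 187.8 118.6; python3 c.py 473 57.5 187.8 118.6
```

```text
cmd [197.1 540.2 187.8] row [-8.503e-01 -7.210e-01 -3.000e-04] [ 0.000e+00 -1.000e-04 -2.702e-01]
cmd [197.1 540.2 187.8] row [-1.6986e+00 -1.4356e+00 -6.0000e-04] [ 0.000e+00 -1.000e-04 -2.702e-01]
```

Emit:
step_arm:
  series:
    - [-0.85,-0.72,0,0,0,-0.27,0.2]
    - [-0.85,-0.72,0,0,0,-0.27,0.2]
    - [-0.85,-0.72,0,0,0,-0.27,0.2]
    - [-0.85,-0.72,0,0,0,-0.27,0.2]
    - [-0.85,-0.72,0,0,0,-0.27,0.2]
    - [-0.85,-0.72,0,0,0,-0.27,0.2]
    - [-0.85,-0.72,0,0,0,-0.27,0.2]
    - [-0.85,-0.72,0,0,0,-0.27,0.2]
  grip_force: 20

```text
time_s: 0.9
position: [335.2, 297.6, 187.6]
orientation: [0.769, -3.046, -0.001]
force: [-0.5, 0.4, 0.4]
grip_width: 72.8
grip_force: 0.0
```

```bash
python3 c.py 473 57.5 187.8 118.65 -0.85 -0.72 0 0 0 -0.27
```

```text
cmd [335.  298.3 187.7] row [-2.4400e-02 -1.1098e+00 -6.0000e-04] [ 0.0001 -0.0001 -0.0005]
```

Emit:
step_arm:
  series:
    - [-0.024,-1,0,0,0,0,0.2]
    - [-0.024,-1,0,0,0,0,0.2]
    - [-0.024,-1,0,0,0,0,0.2]
    - [-0.024,-1,0,0,0,0,0.2]
    - [-0.024,-1,0,0,0,0,0.2]
    - [-0.024,-1,0,0,0,0,0.2]
    - [-0.024,-1,0,0,0,0,0.2]
    - [-0.024,-1,0,0,0,0,0.2]

```text
time_s: 1.7
position: [459.2, 83.3, 187.5]
orientation: [0.777, -3.043, -0.002]
force: [-0.1, -0.3, 0.9]
grip_width: 73.1
grip_force: 0.0
```

```bash
python3 c.py 473 57.5 100 118.65 -0.024 -1 0 0 0 0
```

```text
cmd [459.8  81.6 187.7] row [-0.0005 -0.1099  0.3506] [ 0.0001 -0.0001 -0.0005]
```

Emit:
step_arm:
  series:
    - [0,-0.11,0,0,0,0,0.2]
    - [0,-0.11,0.1,0,0,0,0.2]
    - [0,-0.11,0.2,0,0,0,0.2]
    - [0,-0.11,0.3,0,0,0,0.2]
    - [0,-0.11,0.43,0,0,0,0.2]
    - [0,-0.11,0.43,0,0,0,0.2]
    - [0,-0.11,0.43,0,0,0,0.2]
    - [0,-0.11,0.43,0,0,0,0.2]

```text
time_s: 2.5
position: [474.1, 58.4, 81.9]
orientation: [-0.776, 3.041, -0.0]
force: [-0.0, -0.9, 0.7]
grip_width: 72.8
grip_force: 0.0
```

```bash
python3 c.py 473 57.5 38 118.65 0 -0.11 0.43 0 0 0
python3 - <<'E'
from workcell import *
import cv2,numpy as np
t=grab_frame("top")["img"][150:250,235:335,::-1];s=grab_frame("side")["img"][130:245,245:360,::-1]
c=np.hstack([cv2.resize(x,(400,400),interpolation=3) for x in(t,s)])
cv2.imwrite("pics/c2.png",np.clip(c*1.5,0,255).astype('uint8'))
E
```

```text
cmd [472.9  57.4  80.2] row [-6.000e-04  1.000e-04  1.686e-01] [ 0.0001 -0.0001 -0.0005]
```

View pics/c2.png

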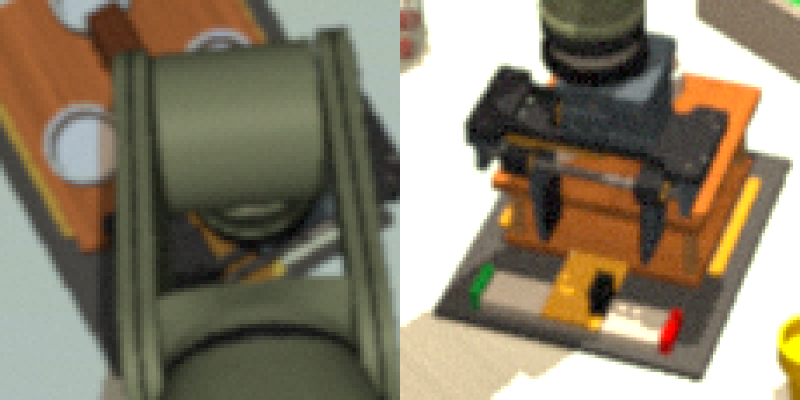

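The side crop shows the fingertips at (545,235) and (648,262), on either side of the black grip at (602,275), with the grip a little below them. They line up, so I'll descend and close.

Emit:
step_arm:
  series:
    - [0,0,0.05,0,0,0,0.2]
    - [0,0,0.1,0,0,0,0.2]
    - [0,0,0.14,0,0,0,0.2]
    - [0,0,0.17,0,0,0,0.2]
    - [0,0,0.17,0,0,0,0.2]
    - [0,0,0.17,0,0,0,0.5]
    - [0,0,0.17,0,0,0,1]
    - [0,0,0.17,0,0,0,1]

```text
time_s: 3.4
position: [473.3, 57.5, 38.2]
orientation: [-0.775, 3.044, -0.0]
force: [0.1, -0.6, 0.2]
grip_width: 51.7
grip_force: 0.0
```

Emit:
step_arm:
  series:
    - [0,0,0,0,0,0,1]
    - [0,0,0,0,0,0,1]
    - [0,0,0,0,0,0,1]
    - [0,0,0,0,0,0,1]
    - [0,0,0,0,0,0,1]
    - [0,0,0,0,0,0,1]
    - [0,0,0,0,0,0,1]
    - [0,0,0,0,0,0,1]

```text
time_s: 4.2
position: [472.9, 57.4, 37.7]
orientation: [-0.775, 3.045, 0.0]
force: [0.6, -0.3, -0.1]
grip_width: 0.1
grip_force: 0.0
```

```bash
python3 c.py 447.5 104 38 118.65 0 0 0.17 0 0 0
```

```text
cmd [472.9  57.4  37.7] row [ 1.000e-04  2.122e-01 -1.300e-03] [ 0.0001 -0.0001 -0.0005]
```

The fingers shut completely (0.1 mm), so they missed the grip. I'll look again.

```bash
python3 - <<'E'
from workcell import *
from h import *
import cv2
f=grab_frame("side");s=f["img"][130:245,245:395,::-1]
cv2.imwrite("pics/c3.png",np.clip(cv2.resize(s,(750,575),interpolation=3)*1.5,0,255).astype('uint8'))
q=lambda P:((proj(f,P)-[245,130])*5).round()
print("tcp",q(get_obs()["position"]),"grip model",q([473.1,57.5,61]),"base",q([473.1,57.5,32]))
E
```

```text
tcp [291. 438.] grip model [291. 408.] base [292. 445.]
```

View pics/c3.png

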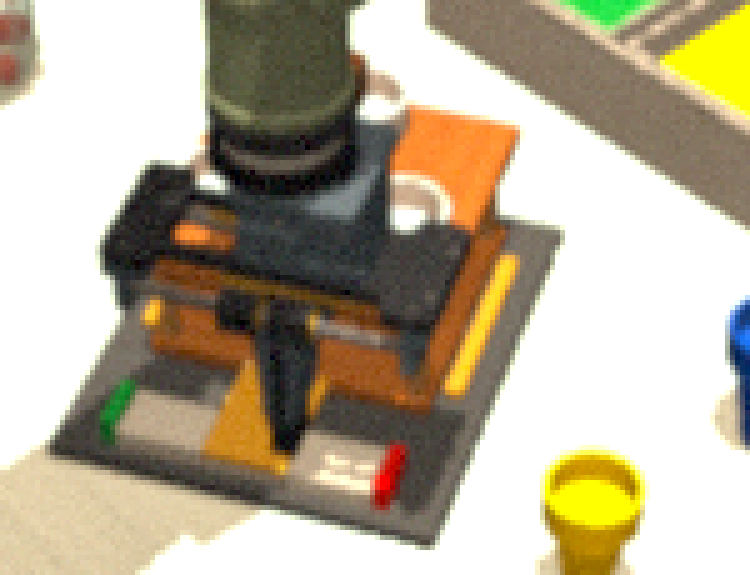

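The tip projects to (291,438) and shows at (287,445), so the tool is where it reports. The grip would be hidden behind the finger at about (290,420). I'll check the top view and a differently exposed side crop.

```bash
python3 - <<'E'
from workcell import *
from h import *
import cv2
t=grab_frame("top");s=grab_frame("side")
a=t["img"][170:250,255:345,::-1];b=s["img"][175:235,275:342,::-1]
c=np.hstack([cv2.resize(x,(400,400),interpolation=2) for x in(a,b)])
cv2.imwrite("pics/c4.png",(255*(c/255.)**.5).astype('uint8'))
P=get_obs()["position"];print((proj(t,P)-[255,170])*[400/90,5],(proj(t,[473,57.5,61])-[255,170])*[400/90,5])
print((proj(s,P)-[275,175])*[400/67,400/60],get_obs()["grip_width"])
E
```

```text
[207.92656338 205.69616916] [206.59539014 199.51281185]
[169.01019982 283.79596764] 0.7055953274009479
```

View pics/c4.png

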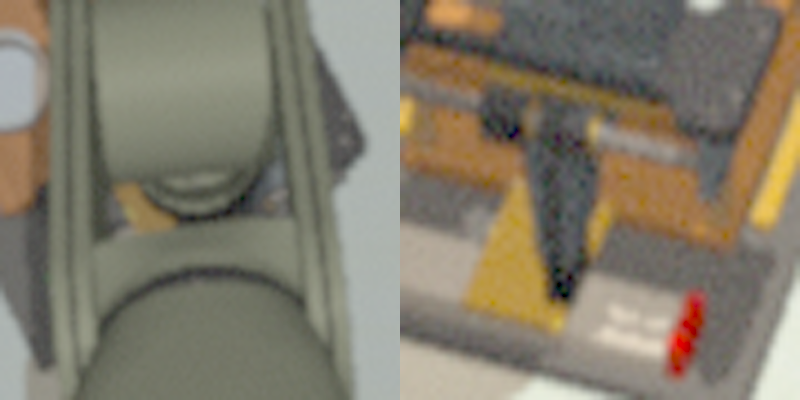

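Fingers look shut and the black grip seems to peek out below them. Lift and step aside for an unobstructed view of the grip.

Emit:
step_arm:
  series:
    - [0,0,-0.1,0,0,0,1]
    - [0,0,-0.2,0,0,0,0.2]
    - [0,0,-0.4,0,0,0,0.2]
    - [0,0,-0.4,0,0,0,0.2]
    - [0.2,0.6,-0.4,0,0,0,0.2]
    - [0.2,0.6,-0.4,0,0,0,0.2]
    - [0.2,0.6,-0.4,0,0,0,0.2]
    - [0.2,0.6,-0.4,0,0,0,0.2]

```text
time_s: 5.15
position: [353.2, 166.9, 137.2]
orientation: [0.78, -3.04, -0.002]
force: [0.0, -0.1, -0.3]
grip_width: 54.1
grip_force: 0.0
```

```bash
python3 c.py 473 57.5 80 118.65 0.2 0.6 -0.4 0 0 0
python3 - <<'E'
from workcell import *
from h import *
import cv2
t=grab_frame("top");s=grab_frame("side")
pickle.dump(t,open("top1.pkl","wb"));pickle.dump(s,open("side1.pkl","wb"))
a=t["img"][190:250,275:335,::-1];b=s["img"][185:245,270:330,::-1]
c=np.hstack([cv2.resize(x,(400,400),interpolation=2) for x in(a,b)])
cv2.imwrite("pics/c5.png",(255*(c/255.)**.5).astype('uint8'))
print(get_obs()["position"])
E
```

```text
cmd [357.3 165.3 137.7] row [-0.2005 -0.5999  0.2306] [ 0.0001 -0.0001 -0.0005]
[356.41405761 165.91373653 137.6462973 ]
```

View pics/c5.png

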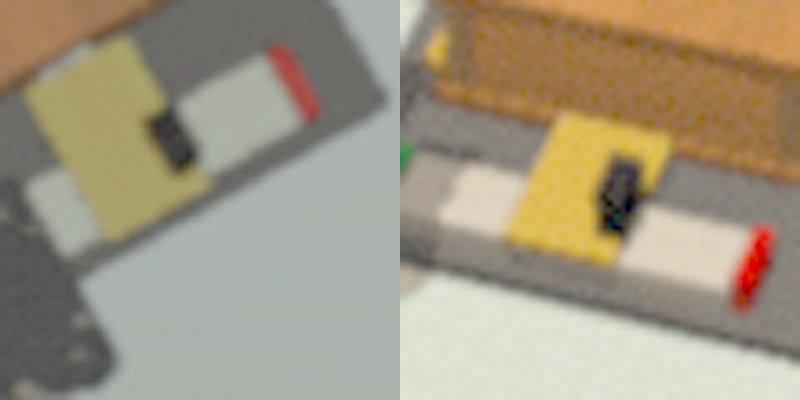

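```bash
python3 - <<'E'
from h import *
t,s=[pickle.load(open(n+"1.pkl","rb")) for n in("top","side")]
ot,os_=np.array([275+174/6.667,190+139/6.667]),np.array([270+(619-400)/6.667,185+197/6.667])
r=least_squares(lambda P:np.r_[proj(t,P)-ot,proj(s,P)-os_],[470,60,46]);print("tri",r.x,r.fun)
for f,o in((t,ot),(s,os_)):
    print(least_squares(lambda q:proj(f,[q[0],q[1],46.5])-o,[470,60]).x, least_squares(lambda q:proj(f,[q[0],q[1],61])-o,[470,60]).x)
# red block top centre dock(-138,-80,32): seen
for f,o in((t,[275+290/6.667,190+78/6.667]),(s,[270+355/6.667,185+255/6.667])): print("red",least_squares(lambda q:proj(f,[q[0],q[1],30])-o,[470,60]).x)
p=[583.2,143.75,.4998];print(d2w(p,(-138,-23,0)),d2w(p,(-138,-80,0)))
E
```

```text
tri [472.45013464  58.78749028  48.91872866] [ 0.06495947 -0.10025254 -0.11486692  0.02167758]
[472.53044063  59.04693562] [470.37318764  58.60350379]
[474.25344322  60.40834842] [465.14281009  49.766542  ]
red [500.32990897   9.65220246]
red [503.13016334   9.54281331]
[473.10312702  57.4268944    0.        ] [500.42037774   7.39922392   0.        ]
```

The grip triangulates to (472.5, 58.8), so the lateral aim was right. In c2, though, the fingertips sit about 5 px above where the reported TCP projects, so the real tips may be around 20 mm higher than reported. I'll check that on the current pictures.

```bash
python3 - <<'E'
from h import *
import cv2
s=pickle.load(open("side1.pkl","rb"));P=np.array([356.4,165.9,137.65])
c=proj(s,P);x0,y0=(c-[40,60]).astype(int);print(c,x0,y0)
a=cv2.resize(s["img"][y0:y0+90,x0:x0+90,::-1],(600,600),interpolation=2)
k=600/90;Y=np.array([-.479,.878,0])
for d in(-37,0,37):
  for z in(0,20):
    u=(proj(s,P+d*Y+[0,0,z])-[x0,y0])*k;cv2.drawMarker(a,tuple(int(v) for v in u),(0,0,255) if z==0 else (0,255,0),0,12,1)
cv2.imwrite("pics/c6.png",(255*(a/255.)**.5).astype('uint8'))
E
```

```text
[241.40840991 191.42739782] 201 131
```

View pics/c6.png

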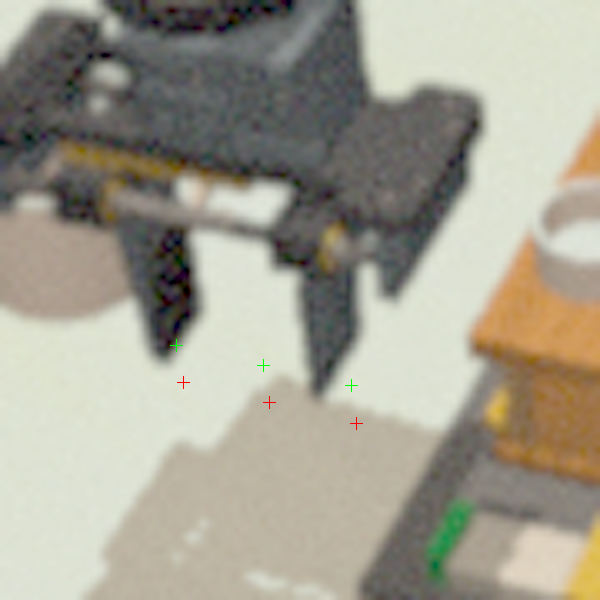

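The tip mid-point shows at about (259,351) against an expected (269,402). The real fingertips are therefore about 25 mm above the reported TCP, and they closed just above the grip. I'll go back and descend lower, watching the force.

Emit:
step_arm:
  series:
    - [-0.2,-0.6,0,0,0,0,0.3]
    - [-0.2,-0.6,0,0,0,0,0.3]
    - [-0.2,-0.6,0,0,0,0,0.3]
    - [-0.2,-0.6,0,0,0,0,0.3]
    - [-0.2,-0.6,0.15,0,0,0,0.3]
    - [-0.2,-0.6,0.3,0,0,0,0.3]
    - [-0.2,-0.6,0.4,0,0,0,0.3]
    - [-0.2,-0.6,0.4,0,0,0,0.3]

```text
time_s: 6.05
position: [470.1, 56.3, 34.5]
orientation: [0.771, -3.037, -0.002]
force: [-1.6, 0.3, -0.7]
grip_width: 64.0
grip_force: 0.0
```

Emit:
step_arm:
  series:
    - [0,0,0.02,0,0,0,0.3]
    - [0,0,0.04,0,0,0,0.3]
    - [0,0,0.06,0,0,0,0.3]
    - [0,0,0.06,0,0,0,1]
    - [0,0,0.06,0,0,0,1]
    - [0,0,0.06,0,0,0,1]
    - [0,0,0.06,0,0,0,1]
    - [0,0,0.06,0,0,0,1]

```text
time_s: 6.85
position: [473.1, 57.5, 22.9]
orientation: [-0.775, 3.044, 0.0]
force: [0.3, 0.6, -0.4]
grip_width: 26.6
grip_force: 0.0
```

```bash
python3 c.py 473 57.5 22 118.65 -0.2 -0.6 0.4 0 0 0;python3 c.py 473 57.5 13 118.65 0 0 0.06 0 0 0
```

```text
cmd [472.9  57.4  37.7] row [-0.0006  0.0001  0.0626] [ 0.0001 -0.0001 -0.0005]
cmd [472.9  57.4  22.7] row [-0.0006  0.0001  0.0386] [ 0.0001 -0.0001 -0.0005]
```

Emit:
step_arm:
  series:
    - [0,0,0,0,0,0,1]
    - [0,0,0,0,0,0,1]
    - [0,0,0,0,0,0,1]
    - [0,0,0,0,0,0,1]
    - [0,0,0,0,0,0,1]
    - [0,0,0,0,0,0,1]
    - [0,0,0,0,0,0,1]
    - [0,0,0,0,0,0,1]

```text
time_s: 7.65
position: [473.0, 57.5, 22.8]
orientation: [-0.775, 3.044, 0.0]
force: [-0.7, 3.5, 2.9]
grip_width: 15.7
grip_force: 20.0
```

The black grip is held (15.7 mm, 20 N). Now the slide along +dock y.

Emit:
step_arm:
  series:
    - [0,0.04,0,0,0,0,1]
    - [0,0.08,0,0,0,0,1]
    - [0,0.12,0,0,0,0,1]
    - [0,0.15,0,0,0,0,1]
    - [0,0.18,0,0,0,0,1]
    - [0,0.2,0,0,0,0,1]
    - [0,0.2,0,0,0,0,1]
    - [0,0.2,0,0,0,0,1]

```text
time_s: 8.45
position: [448.7, 102.2, 22.8]
orientation: [0.774, -3.045, -0.002]
force: [-1.3, 2.3, 3.2]
grip_width: 15.9
grip_force: 20.0
```

Emit:
step_arm:
  series:
    - [0,0.005,0,0,0,0,1]
    - [0,0.01,0,0,0,0,1]
    - [0,0.015,0,0,0,0,1]
    - [0,0.02,0,0,0,0,1]
    - [0,0.02,0,0,0,0,1]
    - [0,0.02,0,0,0,0,1]
    - [0,0.02,0,0,0,0,1]
    - [0,0.02,0,0,0,0,1]

```text
time_s: 9.25
position: [447.1, 105.2, 22.8]
orientation: [-0.775, 3.044, -0.002]
force: [1.9, -4.0, 3.3]
grip_width: 15.5
grip_force: 20.0
```

```bash
python3 c.py 473 57.5 22 118.65 0 0.2 0 0 0 0;python3 c.py 473 57.5 13 118.65 0 0.02 0 0 0 0
```

```text
cmd [449.  101.3  22.7] row [-0.0006 -0.1999  0.0026] [ 0.0001 -0.0001 -0.0005]
cmd [446.6 105.7  22.7] row [-0.0006 -0.2199  0.0386] [ 0.0001 -0.0001 -0.0005]
```

Emit:
step_arm:
  series:
    - [0,0.005,0,0,0,0,1]
    - [0,0.01,0,0,0,0,1]
    - [0,0.01,0,0,0,0,1]
    - [0,0.01,0,0,0,0,1]
    - [0,0.01,0,0,0,0,1]
    - [0,0.01,0,0,0,0,1]
    - [0,0.01,0,0,0,0,1]
    - [0,0.01,0,0,0,0,1]

```text
time_s: 10.05
position: [447.1, 105.2, 22.8]
orientation: [-0.778, 3.042, -0.008]
force: [4.7, -13.9, 2.1]
grip_width: 15.7
grip_force: 20.0
```

```bash
python3 c.py 583 144 160 118.65 0 0.01 0 0 0 0
```

```text
cmd [445.4 107.9  22.7] row [-0.5523 -0.1362 -0.5495] [ 0.0001 -0.0001 -0.0005]
```

At the stop: no more motion and −14 N. Relax, open, rise.

Emit:
step_arm:
  series:
    - [0,-0.01,0,0,0,0,1]
    - [0,-0.01,0,0,0,0,1]
    - [0,-0.01,0,0,0,0,0.5]
    - [0,-0.01,0,0,0,0,0.5]
    - [0,-0.01,0,0,0,0,0.5]
    - [0,-0.01,-0.1,0,0,0,0.2]
    - [0,-0.01,-0.3,0,0,0,0.2]
    - [0,-0.01,-0.5,0,0,0,0.2]

```text
time_s: 10.85
position: [445.3, 105.9, 148.4]
orientation: [0.775, -3.041, -0.001]
force: [1.3, 0.2, -0.7]
grip_width: 60.9
grip_force: 0.0
```

```bash
python3 c.py 583 144 180 118.65 0 -0.01 -0.5 0 0 0
```

```text
cmd [446.6 105.7 147.7] row [-0.5523 -0.1262 -0.1295] [ 0.0001 -0.0001 -0.0005]
```

Emit:
step_arm:
  series:
    - [0,0,-0.13,0,0,0,0.2]
    - [0,0,-0.16,0,0,0,0.2]
    - [-0.2,-0.06,-0.16,0,0,0,0.2]
    - [-0.4,-0.1,-0.16,0,0,0,0.2]
    - [-0.552,-0.12,-0.16,0,0,0,0.2]
    - [-0.552,-0.12,-0.16,0,0,0,0.2]
    - [-0.552,-0.12,-0.16,0,0,0,0.2]
    - [-0.552,-0.12,-0.16,0,0,0,0.2]

```text
time_s: 11.65
position: [580.4, 145.0, 186.7]
orientation: [0.774, -3.042, -0.0]
force: [-1.0, 1.1, -1.2]
grip_width: 73.0
grip_force: 0.0
```

```bash
python3 c.py 582.6 145 115 118.65 -0.552 -0.12 -0.16 0 0 0
python3 - <<'E'
from workcell import *
import cv2,numpy as np
t=grab_frame("top")["img"][140:250,220:330,::-1];s=grab_frame("side")["img"][110:240,245:375,::-1]
c=np.hstack([cv2.resize(x,(400,400),interpolation=3) for x in(t,s)])
cv2.imwrite("pics/c7.png",np.clip(c*1.5,0,255).astype('uint8'))
E
```

```text
cmd [582.2 145.3 187.6] row [-0.0009 -0.002   0.2905] [ 0.0001 -0.0001 -0.0005]
```

View pics/c7.png

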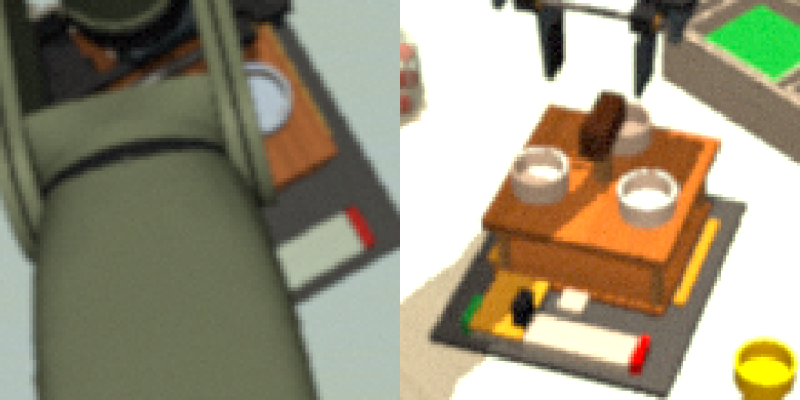

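The lock is at the green end, the tongue is clear of the tab at (573,300), and all the holders are seated. The fingertips at (553,75) and (640,92) straddle the bar at (602,125). Descend and grip.

Emit:
step_arm:
  series:
    - [0,0,0.07,0,0,0,0.2]
    - [0,0,0.13,0,0,0,0.2]
    - [0,0,0.18,0,0,0,0.2]
    - [0,0,0.22,0,0,0,0.2]
    - [0,0,0.25,0,0,0,0.2]
    - [0,0,0.28,0,0,0,0.2]
    - [0,0,0.28,0,0,0,0.2]
    - [0,0,0.28,0,0,0,0.2]

```text
time_s: 12.55
position: [582.4, 145.4, 117.9]
orientation: [-0.775, 3.044, 0.0]
force: [-0.1, -0.4, 0.7]
grip_width: 72.9
grip_force: 0.0
```

Emit:
step_arm:
  series:
    - [0,0,0,0,0,0,1]
    - [0,0,0,0,0,0,1]
    - [0,0,0,0,0,0,1]
    - [0,0,0,0,0,0,1]
    - [0,0,0,0,0,0,1]
    - [0,0,0,0,0,0,1]
    - [0,0,0,0,0,0,1]
    - [0,0,0,0,0,0,1]
  grip_force: 30

```text
time_s: 13.35
position: [582.4, 145.1, 117.8]
orientation: [-0.775, 3.044, -0.001]
force: [1.1, -1.8, -0.2]
grip_width: 26.0
grip_force: 30.0
```

```bash
python3 c.py 582.6 145 115 118.65 0 0 0.28 0 0 0
```

```text
cmd [582.2 145.3 117.6] row [-0.0009 -0.002   0.0105] [ 0.0001 -0.0001 -0.0005]
```

Held at 26.0 mm wide. Firmer grip, then a small test lift.

Emit:
step_arm:
  series:
    - [0,0,0,0,0,0,1]
    - [0,0,0,0,0,0,1]
    - [0,0,-0.005,0,0,0,1]
    - [0,0,-0.01,0,0,0,1]
    - [0,0,-0.02,0,0,0,1]
    - [0,0,-0.03,0,0,0,1]
    - [0,0,-0.04,0,0,0,1]
    - [0,0,-0.04,0,0,0,1]
  grip_force: 50

```text
time_s: 14.15
position: [582.4, 145.5, 128.2]
orientation: [-0.775, 3.044, 0.0]
force: [-0.9, -0.3, -4.9]
grip_width: 26.2
grip_force: 50.0
```

Emit:
step_arm:
  series:
    - [0,0,-0.02,0,0,0,1]
    - [0,0,-0.05,0,0,0,1]
    - [0,0,-0.08,0,0,0,1]
    - [0,0,-0.11,0,0,0,1]
    - [0,0,-0.14,0,0,0,1]
    - [0,0,-0.17,0,0,0,1]
    - [0,0,-0.2,0,0,0,1]
    - [0,0,-0.22,0,0,0,1]

```text
time_s: 14.95
position: [582.4, 145.4, 183.7]
orientation: [-0.775, 3.043, 0.0]
force: [1.0, -0.2, -5.5]
grip_width: 25.4
grip_force: 50.0
```

Emit:
step_arm:
  series:
    - [0,0,-0.02,0,0,0,1]
    - [0,0,-0.04,0,0,0,1]
    - [0,0,-0.06,0,0,0,1]
    - [0,0,-0.08,0,0,0,1]
    - [0,0,-0.1,0,0,0,1]
    - [0,0,-0.11,0,0,0,1]
    - [0,0,-0.12,0,0,0,1]
    - [0,0,-0.12,0,0,0,1]

```text
time_s: 15.75
position: [582.3, 145.4, 213.1]
orientation: [-0.775, 3.044, 0.0]
force: [0.7, -0.2, -6.1]
grip_width: 25.7
grip_force: 50.0
```

Emit:
step_arm:
  series:
    - [0,0,-0.05,0,0,0,1]
    - [0,0,-0.1,0,0,0,1]
    - [0,0,-0.12,0,0,0,1]
    - [0,0,-0.14,0,0,0,1]
    - [0,0,-0.14,0,0,0,1]
    - [0,0,-0.14,0,0,0,1]
    - [0,0,-0.14,0,0,0,1]
    - [0,0,-0.14,0,0,0,1]

```text
time_s: 16.55
position: [582.0, 145.3, 247.3]
orientation: [0.775, -3.044, -0.0]
force: [-0.4, 0.0, -5.2]
grip_width: 25.8
grip_force: 50.0
```

```bash
python3 - <<'E'
from workcell import *
import cv2
s=grab_frame("side")["img"][70:240,230:400,::-1]
cv2.imwrite("pics/c8.png",np.clip(cv2.resize(s,(595,595),interpolation=3)*1.5,0,255).astype('uint8')) if 'np' in globals() else cv2.imwrite("pics/c8.png",cv2.resize(s,(595,595),interpolation=3))
E
```

```text
(no output)
```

View pics/c8.png

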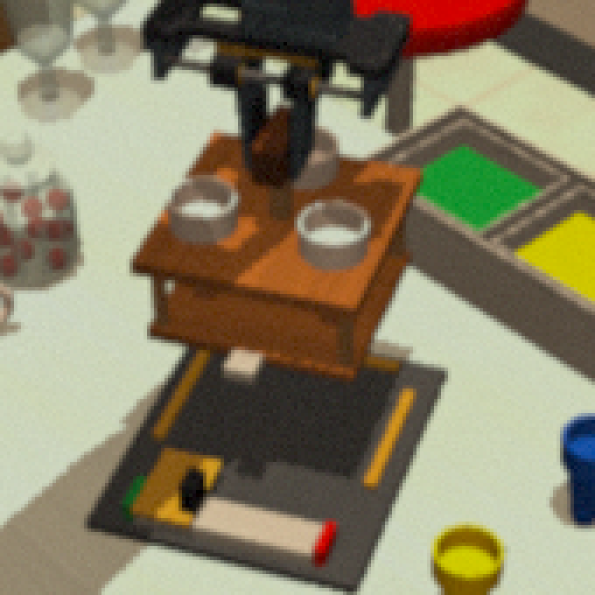

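The stand is about 130 mm up and level above the dock. All three holders are seated at (203,208), (333,232) and (318,155), and the lock is at the green end. I'll hand it in.

```bash
python3 -c "
from workcell import *
print(sign_off())"
```

```text
the job is handed in; nothing more can be done
None
```

I slid the lock to its stop at the green end, lifted the stand about 13 cm and handed the job in with the arm holding it level above the dock, all three holders seated; `sign_off` gave no verdict.

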